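# Index the sample carousel to the reader and start the reading

### The job

Turn the sample carousel gently by pushing on its spokes with a fingertip until the yellow-tipped spoke points straight at the orange arrow on the reader; only then press the reader's green button fully down and let it come up again. Leave the tubes untouched and standing in their pockets, and do not knock or pick up the other things on the bench.

Things in the scene. Friction and masses are not known exactly. Their poses are not given: they have to be found in the camera images.
- carousel_foot: Fixed foot: grey disc 148 mm across, 8 mm high, with a white reader box joined to it. Origin on the turret's vertical turning axis at the bench top; z up; +x runs from the axis to the middle of the reader. The reader stands 138 to 208 mm from the axis, 80 mm wide, 76 mm high, with an orange arrow on a black field on top that points at the axis.
- arrow_point (a point): Point of the orange arrow, on top of the reader at its front edge: 143 mm from the turning axis along the foot's +x, 77 mm above the bench.
- yellow_tip (a point): Centre of the yellow ball (20 mm across) on the end of the one yellow-tipped spoke, 114 mm from the turning axis, 85 mm above the bench. The spokes are level round steel bars 12 mm thick, their axes 85 mm above the bench, free to push from 52 to 104 mm from the turning axis; any of the four may be pushed.
- black_tip (a point): Centre of the black ball on the spoke opposite the yellow one (180 degrees). Two more black-tipped spokes stand at 90 and 270 degrees, all alike: ball centre 114 mm from the turning axis, 85 mm above the bench.
- turret_top (a point): Top of the turret's aluminium cap, on the turning axis, 100 mm above the bench. The turret is two square grey plates (88x88 mm, corners halfway between the spokes, the upper one 80 to 90 mm above the bench) on a column. Outside the plates the space beneath the spokes is free down to the foot disc and reader.
- turret (a joint): Turning angle of the turret about the vertical axis from where it stood at the start, rad, positive anticlockwise seen from above; turns freely either way without a stop. Friction of about 0.12 N m (1.4 N pushed at 85 mm) holds it where it is left; it does not coast.
- read_button_top (a point): Centre of the top face of the green push button, 26 mm across, on top of the reader box 186 mm from the turning axis along the foot's +x, its top face 98 mm above the bench when up; pressed straight down.
- read_button (a joint): Travel of the green button, m: 0 up, 0.006 fully down. A spring, about 4 N at full travel, raises it when let go.
- sample_a: White sample tube with red cap, 18 mm across, about 100 mm long, standing loose in a pocket of the turret, 38 mm from the axis, halfway between two spokes; origin at the centre of its underside, 14 mm above the bench, z up; its cap ends up to 119 mm above the bench.
- sample_b: White sample tube with red cap, 18 mm across, about 100 mm long, standing loose in a pocket of the turret, 38 mm from the axis, halfway between two spokes; origin at the centre of its underside, 14 mm above the bench, z up; its cap ends up to 119 mm above the bench.
- sample_c: White sample tube with red cap, 18 mm across, about 100 mm long, standing loose in a pocket of the turret, 38 mm from the axis, halfway between two spokes; origin at the centre of its underside, 14 mm above the bench, z up; its cap ends up to 119 mm above the bench.
- sample_d: White sample tube with red cap, 18 mm across, about 100 mm long, standing loose in a pocket of the turret, 38 mm from the axis, halfway between two spokes; origin at the centre of its underside, 14 mm above the bench, z up; its cap ends up to 119 mm above the bench.
- squeeze_bottle: orange squeeze bottle with black spout, 65 mm wide, 126 mm high, loose; bystander; origin at the centre of its underside
- cube_holder: dark blue cube-shaped rack with two black spikes, 62x62x101 mm, loose; bystander; origin at the centre of its underside
- tape: roll of cream tape lying flat, 65 mm across, 19 mm high, loose; bystander; origin at the centre of its underside
- bench_timer: white bench timer, 62x66x19 mm, loose; bystander; origin at the centre of its underside
- clear_bottle: clear bottle with orange screw cap, 70 mm wide, 143 mm high, loose; bystander; origin at the centre of its underside

How it is judged (in metres and radians):
On the way, in this order (a step that is already met when the one before it is completed fails the run):
1. the yellow-tipped spoke points at the arrow and the turret stands still (x of yellow_tip in the frame of carousel_foot above 0.05 m and y of yellow_tip in the frame of carousel_foot between -0.01 and 0.01 m and velocity of joint turret between -0.05 and 0.05 rad/s), for 0.3 s.
2. the green button is pressed down (x of yellow_tip in the frame of carousel_foot above 0.05 m and y of yellow_tip in the frame of carousel_foot between -0.01 and 0.01 m and value of joint read_button above 0.0045 m), for 0.04 s.
At the end, for the whole second after the job is handed in: The yellow ball's centre lies within 10 mm of the line from the turning axis to the arrow, on the arrow's side, the turret at rest; the button is up again after having been pressed at least 4.5 mm; all four tubes stand in their pockets and the bystanders stand where they were (all of step 1 and value of joint read_button below 0.0015 m and height (world z) of each of sample_a, sample_b, sample_c, sample_d below 0.026 m and angle between each of sample_a, sample_b, sample_c, sample_d's own z axis and vertical below 0.25 rad and angle between each of squeeze_bottle, cube_holder, tape, bench_timer, clear_bottle's own z axis and vertical below 0.2 rad); the robot touches nothing.
It fails at once if the button is pressed while the yellow spoke does not point at the arrow (value of joint read_button above 0.003 m and not (x of yellow_tip in the frame of carousel_foot above 0.05 m and y of yellow_tip in the frame of carousel_foot between -0.01 and 0.01 m)).
It fails at once if a tube is touched by the robot or lifted out of its pocket (contact force between any of the fingers, the arm and sample_a above 0.5 N or contact force between any of the fingers, the arm and sample_b above 0.5 N or contact force between any of the fingers, the arm and sample_c above 0.5 N or contact force between any of the fingers, the arm and sample_d above 0.5 N or height (world z) of any of sample_a, sample_b, sample_c, sample_d above 0.03 m).
It fails at once if the turret is spun faster than 4 rad/s (velocity of joint turret above 4 rad/s or velocity of joint turret below -4 rad/s).
It fails at once if the turret is pushed or gripped with more than 20 N (contact force between any of the fingers, the arm and turret above 20 N).
It fails at once if a bystander is moved by more than 25 mm or lifted (distance of any of squeeze_bottle, cube_holder, tape, bench_timer, clear_bottle from where it was at the start of the episode above 0.025 m or height (world z) of any of squeeze_bottle, cube_holder, tape, bench_timer, clear_bottle above 0.015 m).
It also fails if it takes over 72 s, if anything falls off the work surface, if the arm or the gripper's body presses on something with over 40 N, if the wrist force passes 120 N, or if a joint passes its speed limit or range.

### The arm

A 7-joint arm with a two-finger parallel gripper is mounted at the origin on a cart in front of the work surface, level with it; the furniture and walls round the work are solid. World frame = base frame: x ahead of the robot, y to its left, z up, the work surface at z = 0. Lengths are in mm, angles in rad, forces in N, time in s.
With the tool pointing down it reaches from about 400 to 875 mm from the base axis. Payload 6.5 kg.
Tool frame: the origin (TCP) lies midway between the tips of the shut fingers; the grasp point (between the pads) lies 19 mm behind it; x points along the fingers, y is the direction in which the jaws open and shut, and the axes are right-handed (so a half turn about x gives the same grasp; the last joint's range is limited). The gripper opens to 85 mm and grips with 20 to 120 N. Pads are 22 mm wide; open, the fingers measure 114 mm over their backs; the gripper's body (76 mm by 85 mm) begins 54 mm behind the grasp point. The pads swing forward as they close: fully open they stand 13 mm farther back than shut.
Start: joints at [1.126, 0.536, -0.004, 1.538, 0.003, 1.067, -0.071], TCP at [240.369, -603.915, 231.29] pointing down, gripper open.
Joint ranges: [-2.7, 2.7], [-0.37, 2.16], [-1.27, 1.26], [0.24, 2.4], [-1.31, 4.45], [0.19, 1.91], [-2.76, 2.76]. Speed limits (rad/s): [2.39, 2.39, 3.14, 3.14, 3.14, 3.14, 3.14].

### API

Orientations are given as a unit quaternion [x, y, z, w].
In Python, from workcell import env, effector, optics, read_time, read_joint_positions, read_joint_vel, read_tau, read_ee_pos, read_orientation, read_wrist_force, read_wrist_torque, read_gripper_width gives the robot as it stands. Calls block until the motion is done:
- env.move_ptp(position, orientation): joint-space move of the TCP to a pose.
- env.move_l(position, v=150, frame=None): straight line of the TCP; frame=None keeps the orientation; v is the mean speed in mm/s.
- env.goto_joints(angles): joint-space move.
- effector.set_gripper(opening, grip_force=None): finger opening in mm; grip_force is the grip in N (None keeps the last); returns when the fingers have stopped.
- env.pause(seconds).
- env.inverse_kinematics(position, orientation): joint angles nearest the present ones, or None.
- optics.get_image(name): name is "scene" or "top"; returns a dict with "color" (384x512x3 uint8, red, green, blue), "intrinsics" (3x3 intrinsics, pixels), "extrinsics" (4x4, takes a point from camera to world coordinates). Camera axes: x right, y up, looking along -z (the intrinsics and any distortion apply to the point x, -y, -z); pixel columns grow to the right and rows downward; lengths in mm; the calibration is good to about 2 mm. A picture is of the moment at which its call begins. There is no depth.
A pose or a line that the arm cannot do raises env.IKError and nothing moves.
- env.job_done(): hands the job in, once; it reports no verdict.
Readings, each from a call of its own:
- read_time(): time.
- read_joint_positions(): joint angles.
- read_joint_vel(): joint speeds.
- read_tau(): joint torques, N m.
- read_ee_pos(): TCP position.
- read_orientation(): TCP orientation.
- read_wrist_force(): force on the tool from outside, world axes, zero at the start.
- read_wrist_torque(): the same for the moment, N m.
- read_gripper_width(): finger opening in mm.
Only numpy, scipy, OpenCV 4.12 (cv2) and the standard library are available. Lean on these libraries where they do the work, as an engineer would, in place of code of your own. Each camera call takes 0.05 s, during which the arm holds its last target.

## Working session

There is one attempt and no reset: what is moved stays moved. The work goes in short steps, each a Python script; the robot and the scene stay as the last script left them, time stands still between calls to the robot, and variables do not carry over. Pictures are saved under pics/ and viewed, and the job is handed in when it is done.

```bash
ls; mkdir -p pics; python3 - <<'E'
from workcell import *
import cv2,numpy as np
np.set_printoptions(precision=2,suppress=True)
for n in("scene","top"):
    d=optics.get_image(n); cv2.imwrite(f"pics/{n}0.png",d["color"][:,:,::-1]); print(d["intrinsics"],d["extrinsics"],[k for k in d])
print(read_time(),read_orientation(),read_ee_pos())
E
```

```text
pics
[[419.27   0.   254.15]
 [  0.   419.27 188.87]
 [  0.     0.     1.  ]] [[  -0.77    0.34   -0.54 -152.11]
 [  -0.63   -0.43    0.64  803.7 ]
 [  -0.02    0.84    0.55  770.98]
 [   0.      0.      0.      1.  ]] ['color', 'intrinsics', 'extrinsics']
[[364.33   0.   259.23]
 [  0.   364.33 189.93]
 [  0.     0.     1.  ]] [[   0.14    0.97   -0.2   314.14]
 [  -0.99    0.14   -0.03  -29.26]
 [  -0.01    0.2     0.98 1198.6 ]
 [   0.      0.      0.      1.  ]] ['color', 'intrinsics', 'extrinsics']
0.1 [-0.69 -0.13  0.69 -0.13] [ 240.14 -603.41  230.5 ]
```

View pics/scene0.png

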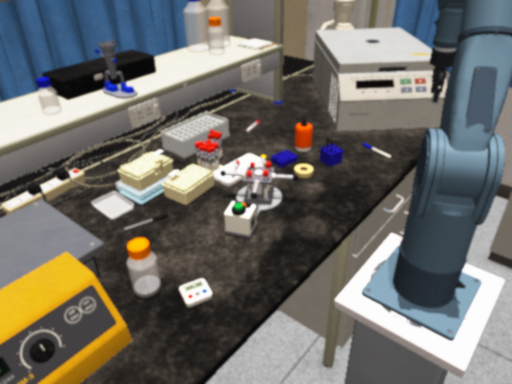

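View pics/top0.png

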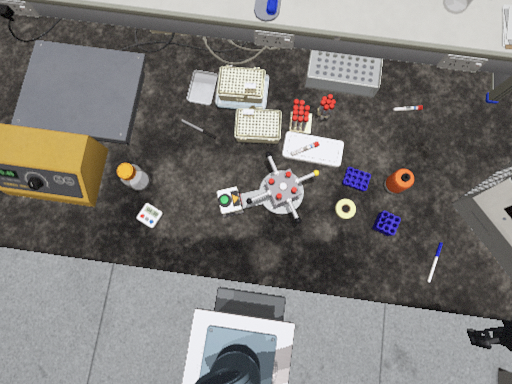

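```bash
cat > h.py <<'E'
from workcell import *
import cv2,numpy as np
np.set_printoptions(precision=2,suppress=True)
def ray(d,uv):
    K=d["intrinsics"];E=d["extrinsics"]
    x=(uv[0]-K[0,2])/K[0,0];y=(uv[1]-K[1,2])/K[1,1]
    return E[:3,3],E[:3,:3]@np.array([x,-y,-1.])
def onz(d,uv,z):
    o,r=ray(d,uv); return o+r*(z-o[2])/r[2]
def proj(d,p):
    K=d["intrinsics"];E=d["extrinsics"]
    c=E[:3,:3].T@(np.asarray(p,float)-E[:3,3]); return np.array([K[0,2]+K[0,0]*c[0]/-c[2],K[1,2]-K[1,1]*c[1]/-c[2]])
def crop(d,name,x0,y0,w,h,s):
    im=cv2.resize(d["color"][y0:y0+h,x0:x0+w,::-1],None,fx=s,fy=s,interpolation=cv2.INTER_CUBIC);cv2.imwrite("pics/"+name,im)
def blobs(d,lo,hi,box):
    hsv=cv2.cvtColor(d["color"],cv2.COLOR_RGB2HSV)
    m=cv2.inRange(hsv,np.array(lo),np.array(hi));k=np.zeros_like(m);x,y,w,h=box;k[y:y+h,x:x+w]=255;m&=k
    n,l,s,c=cv2.connectedComponentsWithStats(m)
    return [(s[i,4],c[i]) for i in range(1,n) if s[i,4]>3]
E
python3 - <<'E'
from h import *
t=optics.get_image("top");s=optics.get_image("scene")
crop(t,"t1.png",205,140,130,95,6);crop(s,"s1.png",205,140,110,100,6)
for n,d,b in(("top",t,(205,140,130,95)),("scene",s,(205,140,110,100))):
    for c,lo,hi in(("green",(45,100,40),(85,255,255)),("yellow",(20,150,120),(32,255,255)),("orange",(8,150,120),(19,255,255)),("red",(0,150,90),(6,255,255))):
        print(n,c,[(a,p.round(1).tolist()) for a,p in blobs(d,lo,hi,b)])
E
```

```text
top green [(np.int32(63), [223.9, 199.2])]
top yellow [(np.int32(17), [315.9, 172.4])]
top orange []
top red [(np.int32(11), [316.2, 144.1]), (np.int32(19), [287.8, 174.0]), (np.int32(17), [270.9, 181.6]), (np.int32(17), [293.9, 189.8]), (np.int32(19), [278.1, 195.9])]
scene green [(np.int32(70), [238.0, 206.6])]
scene yellow [(np.int32(21), [263.5, 155.4])]
scene orange [(np.int32(94), [302.7, 142.7]), (np.int32(13), [244.5, 204.3])]
scene red [(np.int32(116), [210.2, 145.9]), (np.int32(33), [268.1, 163.6]), (np.int32(12), [251.8, 164.9]), (np.int32(22), [249.0, 173.3]), (np.int32(22), [265.5, 172.7])]
```

```bash
sleep 1
```

```text
(no output)
```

View pics/t1.png

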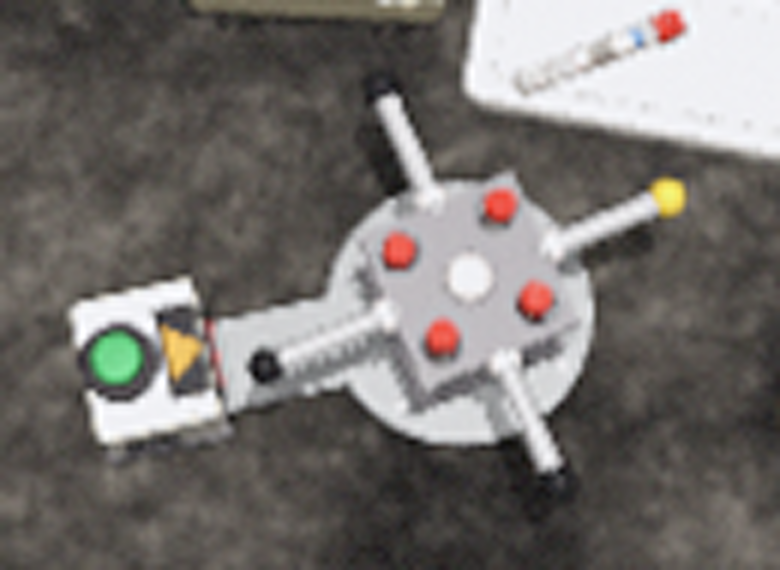

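View pics/s1.png

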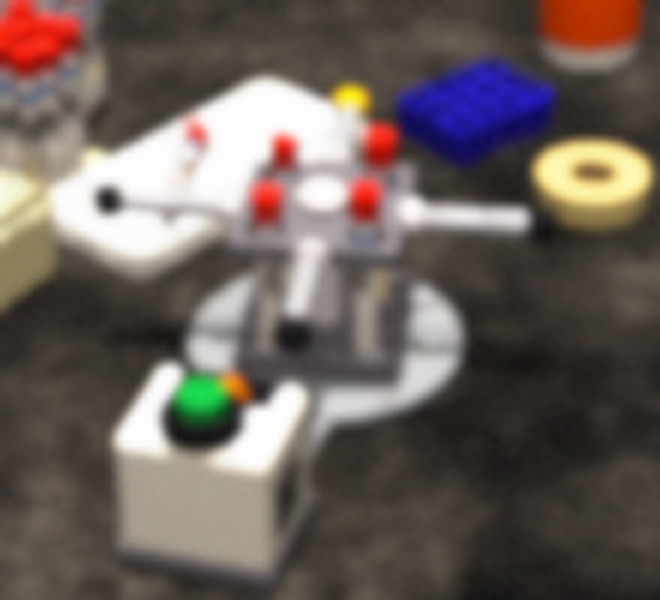

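The top view shows the yellow ball at about px (316,172), the cap centre near (283,186), the button at (224,199) and the arrow at about (236,198). The black tips are at about (268,154), (249,201) and (298,220). Next I triangulate these.

```bash
cat > loc.py <<'E'
from h import *
def tri(t,a,s,b):
    o1,r1=ray(t,a);o2,r2=ray(s,b)
    A=np.stack([r1,-r2],1);x=np.linalg.lstsq(A,o2-o1,rcond=None)[0]
    p,q=o1+r1*x[0],o2+r2*x[1];return (p+q)/2,np.linalg.norm(p-q)
E
python3 - <<'E'
from loc import *
t=optics.get_image("top");s=optics.get_image("scene")
print("btn",tri(t,(223.9,199.2),s,(238,206.6)),onz(t,(223.9,199.2),98),onz(s,(238,206.6),98))
print("yel",tri(t,(315.9,172.4),s,(263.5,155.4)),onz(t,(315.9,172.4),87),onz(s,(263.5,155.4),87))
caps_t=np.array([[287.8,174],[270.9,181.6],[293.9,189.8],[278.1,195.9]])
caps_s=np.array([[251.8,164.9],[249,173.3],[268.1,163.6],[265.5,172.7]])
for a,b in zip(caps_t,caps_s):print("cap",tri(t,a,s,b))
print("axis",np.mean([onz(t,a,117) for a in caps_t],0),np.mean([onz(s,a,115) for a in caps_s],0))
for n,p in(("captop",(283.2,186.1)),):print(n,onz(t,p,100))
f=lambda x,y:(205+(x+.5)/6-.5,140+(y+.5)/6-.5)
for n,p,z in(("bN",(382,86),85),("bW",(265,366),85),("bS",(556,483),85),("arrow pt",(202,351),77),("captop",(470,277),100)):print(n,onz(t,f(*p),z))
for n,p in(("bottle sq",(401,180)),("blueS",(387,222)),("blueN",(357,179)),("tape",(345,208)),("timer",(149,215)),("clear",(133,177))):print(n,onz(t,p,20))
E
```

```text
btn (array([492.7 , 112.  ,  92.19]), np.float64(2.770001183226647)) [492.92 112.06  98.  ] [485.81 117.45  98.  ]
yel (array([ 616.73, -159.14,   93.66]), np.float64(2.198571669630115)) [ 619.52 -159.34   87.  ] [ 623.17 -168.95   87.  ]
cap (array([596.27, -72.79, 104.08]), np.float64(3.2488714405254027))
cap (array([565.18, -23.71, 107.81]), np.float64(1.0980081077742767))
cap (array([547.91, -96.32, 114.8 ]), np.float64(1.2584202007703418))
cap (array([523.02, -51.37, 112.27]), np.float64(1.3038310826423847))
axis [557.13 -60.41 117.  ] [551.47 -54.53 115.  ]
captop [558.62 -62.83 100.  ]
bN [659.33  -2.8   85.  ]
bW [501.49  36.65  85.  ]
bS [ 462.22 -119.52   85.  ]
arrow pt [506.11  70.83  77.  ]
captop [559.6  -61.82 100.  ]
bottle sq [ 651.27 -449.01   20.  ]
blueS [ 505.27 -413.06   20.  ]
blueN [ 634.42 -304.57   20.  ]
tape [ 531.96 -274.31   20.  ]
timer [419.81 355.8   20.  ]
clear [537.51 434.31  20.  ]
```

```bash
cat >> loc.py <<'E'
from scipy.spatial.transform import Rotation as R
AX=np.array([559.3,-61.9]);TH_T=np.radians(111.2)
def quat(phi):  # tool down, tool y at world azimuth phi
    y=np.array([np.cos(phi),np.sin(phi),0]);x=np.array([0,0,-1.]);return R.from_matrix(np.stack([x,y,np.cross(x,y)],1)).as_quat().tolist()
def pos(th,r,z):return [AX[0]+r*np.cos(th),AX[1]+r*np.sin(th),z]
E
python3 - <<'E'
from loc import *
print(R.from_quat(read_orientation()).as_matrix())
for off in(0,90,180,270):
    print(off)
    for d in range(-85,111,15):
        q=env.inverse_kinematics(pos(np.radians(d),80,70),quat(np.radians(d+off)))
        print(d,None if q is None else np.array(q))
E
```

```text
[[-0.    0.37 -0.93]
 [ 0.   -0.93 -0.37]
 [-1.   -0.    0.  ]]
0
-85 [ 0.26  0.65 -0.12  1.82  0.12  0.69 -1.41]
-70 [ 0.29  0.67 -0.18  1.76  0.17  0.72 -1.21]
-55 [ 0.3   0.7  -0.24  1.71  0.22  0.75 -1.  ]
-40 [ 0.32  0.73 -0.3   1.68  0.28  0.78 -0.81]
-25 [ 0.33  0.75 -0.37  1.65  0.34  0.81 -0.62]
-10 [ 0.34  0.76 -0.43  1.64  0.41  0.83 -0.43]
5 [ 0.36  0.78 -0.5   1.64  0.47  0.85 -0.25]
20 [ 0.37  0.79 -0.56  1.65  0.52  0.86 -0.06]
35 [ 0.38  0.79 -0.61  1.68  0.57  0.86  0.13]
50 [ 0.39  0.78 -0.66  1.72  0.61  0.86  0.33]
65 [ 0.4   0.77 -0.7   1.76  0.64  0.85  0.54]
80 [ 0.42  0.76 -0.73  1.82  0.67  0.83  0.75]
95 [ 0.4   0.72 -0.69  1.87  0.63  0.79  1.02]
110 [ 0.4   0.68 -0.67  1.93  0.62  0.75  1.29]
90
-85 [ 0.48  0.68 -0.43  1.8   0.4   0.74 -0.07]
-70 [ 0.5   0.72 -0.48  1.75  0.44  0.78  0.15]
-55 [ 0.51  0.75 -0.53  1.7   0.49  0.82  0.36]
-40 [ 0.51  0.79 -0.59  1.66  0.55  0.86  0.57]
-25 [ 0.51  0.81 -0.64  1.64  0.59  0.89  0.77]
-10 [ 0.49  0.83 -0.66  1.63  0.61  0.91  0.99]
5 [ 0.47  0.83 -0.69  1.63  0.64  0.91  1.2 ]
20 [ 0.46  0.83 -0.71  1.65  0.66
[... 932 characters left out ...]
9 -0.23  1.94  0.22  0.63 -1.52]
270
-85 [-0.03  0.66  0.26  1.83 -0.25  0.68 -2.67]
-70 [ 0.01  0.67  0.2   1.78 -0.19  0.71 -2.48]
-55 [ 0.03  0.69  0.14  1.73 -0.14  0.73 -2.28]
-40 [ 0.05  0.71  0.09  1.7  -0.09  0.74 -2.09]
-25 [ 0.06  0.72  0.03  1.67 -0.03  0.76 -1.91]
-10 [ 0.08  0.72 -0.04  1.66  0.04  0.77 -1.73]
5 [ 0.11  0.72 -0.13  1.66  0.13  0.77 -1.57]
20 [ 0.12  0.72 -0.2   1.67  0.19  0.77 -1.39]
35 [ 0.14  0.71 -0.26  1.7   0.24  0.77 -1.2 ]
50 [ 0.15  0.7  -0.32  1.73  0.3   0.76 -1.01]
65 [ 0.18  0.69 -0.38  1.78  0.35  0.74 -0.82]
80 [ 0.22  0.67 -0.44  1.83  0.41  0.73 -0.62]
95 [ 0.27  0.66 -0.5   1.88  0.47  0.72 -0.42]
110 [ 0.3   0.64 -0.53  1.93  0.49  0.7  -0.18]
```

```bash
python3 - <<'E'
from loc import *
effector.set_gripper(0,20)
th=np.radians(-83)
env.move_ptp(pos(th,80,230),quat(th)); print(read_time(),read_ee_pos(),read_joint_positions())
env.move_l(pos(th,80,150),v=150)
t=optics.get_image("top");crop(t,"t2.png",205,140,130,95,6)
s=optics.get_image("scene");crop(s,"s2.png",205,100,130,120,5)
print(read_wrist_force(),read_time(),read_ee_pos())
E
```

```text
3.1083 [ 568.77 -142.73  229.96] [ 0.31  0.44 -0.19  1.71  0.09  1.01 -1.36]
[-0.22  0.13 -0.78] 3.8917 [ 570.04 -141.59  151.29]
```

```bash
sleep 1
```

```text
(no output)
```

View pics/t2.png

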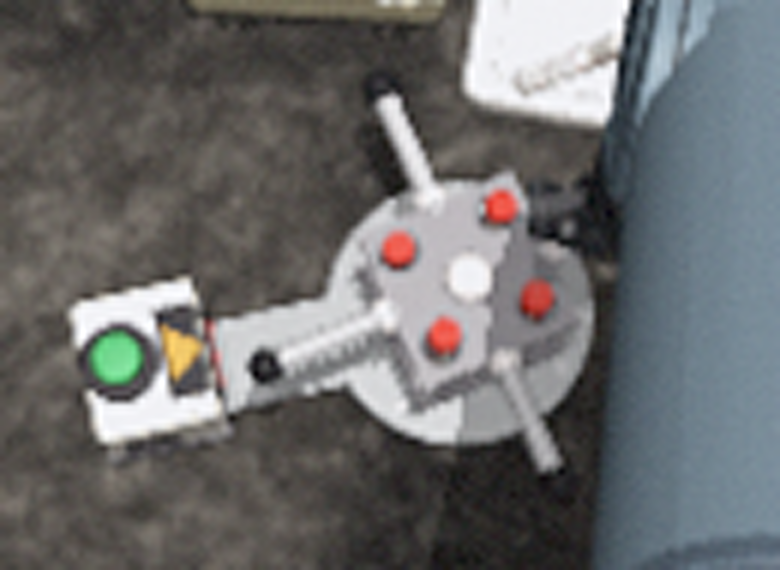

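View pics/s2.png

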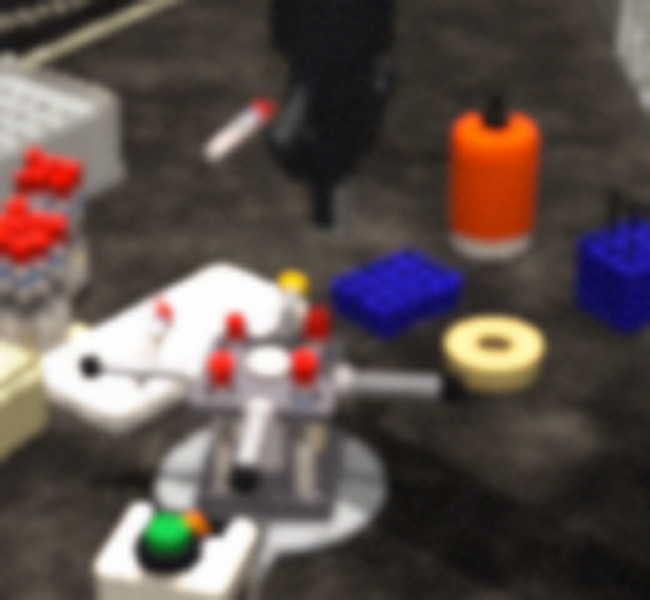

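```bash
python3 - <<'E'
from loc import *
th=np.radians(-83)
env.move_l(pos(th,80,70),v=60); print(read_ee_pos(),read_wrist_force())
for d in range(-79,88,6):
    th=np.radians(d); env.move_l(pos(th,80,70),v=50,frame=quat(th))
    f=np.array(read_wrist_force()); print(d,f,round(read_time(),1))
    if np.linalg.norm(f)>8: print("STOP");break
t=optics.get_image("top");crop(t,"t3.png",205,140,130,95,6)
s=optics.get_image("scene");crop(s,"s3.png",205,100,130,120,5)
print(read_ee_pos(),read_joint_positions())
E
```

```text
[ 569.35 -141.39   70.4 ] [-0.66  0.24 -0.17]
-79 [-0.62 -0.25 -0.25] 5.6
-73 [-0.48  0.45  0.18] 6.0
-67 [-0.31 -1.03  0.04] 6.3
-61 [ 0.15 -0.31  0.27] 6.6
-55 [ 0.05 -0.18  0.22] 6.9
-49 [-0.4   0.34 -0.43] 7.2
-43 [-0.47 -0.56  0.06] 7.5
-37 [-0.25 -0.36  0.34] 7.8
-31 [-0.5  -0.52  0.22] 8.2
-25 [0.13 0.37 0.35] 8.5
-19 [-0.27 -0.54 -0.06] 8.8
-13 [-0.14  0.7   0.29] 9.1
-7 [-0.11  0.42 -0.51] 9.4
-1 [ 0.87 -0.94 -0.01] 9.8
5 [-0.54 -0.61 -0.04] 10.1
11 [ 0.33 -0.61 -0.15] 10.4
17 [0.13 0.32 0.39] 10.7
23 [-0.19 -0.12 -0.03] 11.0
29 [-0.14  0.55  0.1 ] 11.3
35 [-0.14 -0.95  0.01] 11.7
41 [ 0.88 -1.02 -0.26] 12.0
47 [ 0.42 -0.99  0.39] 12.3
53 [-0.49 -0.26 -0.43] 12.6
59 [-0.11  0.13  0.73] 12.9
65 [ 0.36  0.79 -0.11] 13.2
71 [ 0.76 -0.73  0.64] 13.6
77 [-0.32  0.55  0.44] 13.9
83 [-0.19  1.02 -0.31] 14.2
[569.23  17.39  69.97] [ 0.49  0.8  -0.83  1.82  0.76  0.88  0.73]
```

```bash
sleep 1
```

```text
(no output)
```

View pics/t3.png

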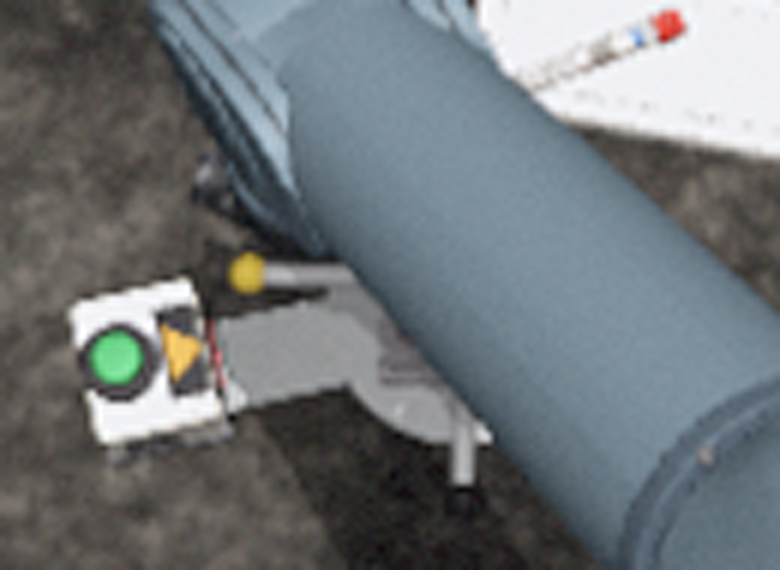

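View pics/s3.png

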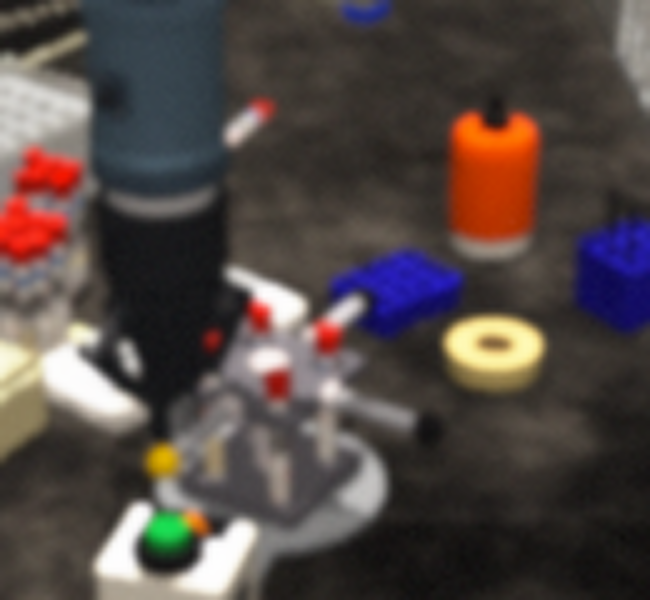

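The spoke followed. Yellow is now at crop (247,273), about px (246,185), just short of the arrow line. Now I measure the angle.

```bash
cat >> loc.py <<'E'
def yang():
    t=optics.get_image("top")
    b=[x for x in blobs(t,(20,130,80),(32,255,255),(205,140,130,95))]
    out=[]
    for a,c in b:
        p=onz(t,c,85);v=p[:2]-AX;out.append((int(a),c.round(1).tolist(),p.round(1).tolist(),round(float(np.degrees(np.arctan2(v[1],v[0]))),2),round(float(np.hypot(*v)),1)))
    return t,out
E
python3 - <<'E'
from loc import *
for o in yang()[1]:print(o)
E
```

```text
(32, [245.6, 185.0], [549.2, 53.7, 85.0], 95.01, 116.0)
(28, [234.4, 198.0], [503.2, 81.9, 85.0], 111.3, 154.3)
```

```bash
python3 - <<'E'
from loc import *
for d in (88,92,95.5):
    th=np.radians(d); env.move_l(pos(th,80,70),v=30,frame=quat(th))
env.pause(.3);print(read_ee_pos(),yang()[1])
E
```

```text
[551.64  17.76  70.  ] [(27, [246.0, 192.3], [526.2, 49.0, 85.0], 106.61, 115.7), (27, [234.4, 198.0], [503.4, 82.1, 85.0], 111.2, 154.5)]
```

```bash
python3 - <<'E'
from loc import *
for d in (98,100):
    th=np.radians(d); env.move_l(pos(th,80,70),v=20,frame=quat(th))
env.pause(.3);print(read_ee_pos(),yang()[1])
th=np.radians(80); env.move_l(pos(th,80,70),v=60)
env.move_l(pos(th,80,200),v=150)
env.move_l([600,150,220],v=200)
env.move_l([600,300,220],v=250)
t,o=yang();print(o,read_time())
crop(t,"t4.png",205,140,130,95,6);s=optics.get_image("scene");crop(s,"s4.png",205,100,130,120,5)
E
```

```text
[545.38  16.88  69.98] [(23, [246.9, 195.3], [517.0, 44.7, 85.0], 111.62, 114.7), (24, [234.2, 198.0], [503.2, 82.7, 85.0], 111.19, 155.1)]
[] 19.95
```

```bash
sleep 1
```

```text
(no output)
```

View pics/t4.png

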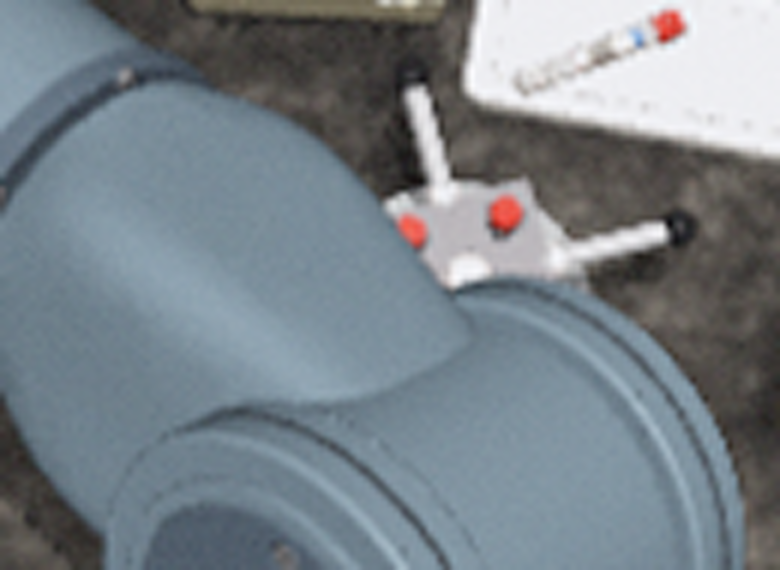

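View pics/s4.png

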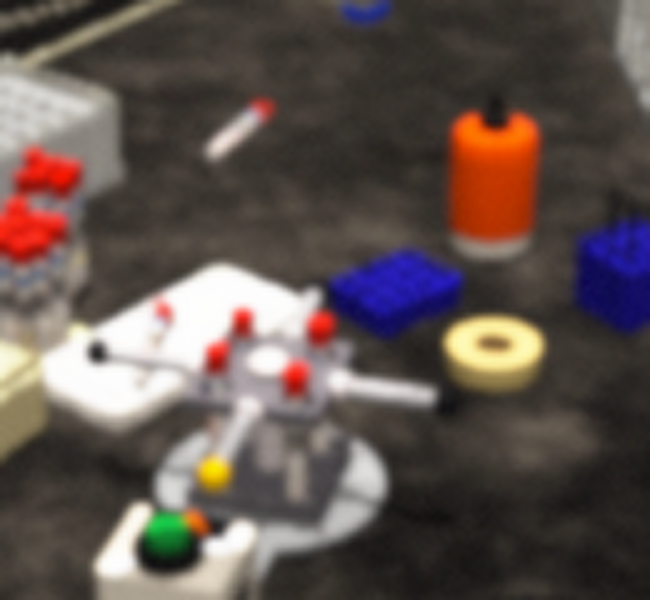

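```bash
python3 - <<'E'
from loc import *
t=optics.get_image("top")
f=lambda x,y:(205+(x+.5)/6-.5,140+(y+.5)/6-.5)
for p in((679,229),(412,74)):
    v=onz(t,f(*p),85)[:2]-AX;print(np.degrees(np.arctan2(v[1],v[0])),np.hypot(*v))
q=env.inverse_kinematics([520,420,250],quat(np.radians(60)));print(q, read_joint_positions())
env.move_ptp([492.9,112,180],quat(np.radians(45)))
print(read_joint_positions(),read_ee_pos(),read_time())
t,o=yang();print(o);crop(t,"t5.png",205,140,130,95,6);s=optics.get_image("scene");crop(s,"s5.png",205,100,130,120,5)
E
```

```text
-67.16170858459789 114.28028854155326
22.111800516971318 117.4649981365977
[-0.22  0.7  -0.85  1.43  0.53  1.25 -0.08] [ 0.05  0.79 -0.97  1.45  0.66  1.26  0.76]
[ 0.38  0.52 -0.89  1.92  0.5   0.94  0.04] [493.99 112.8  180.76] 20.9333
[]
```

```bash
sleep 1
```

```text
(no output)
```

View pics/t5.png

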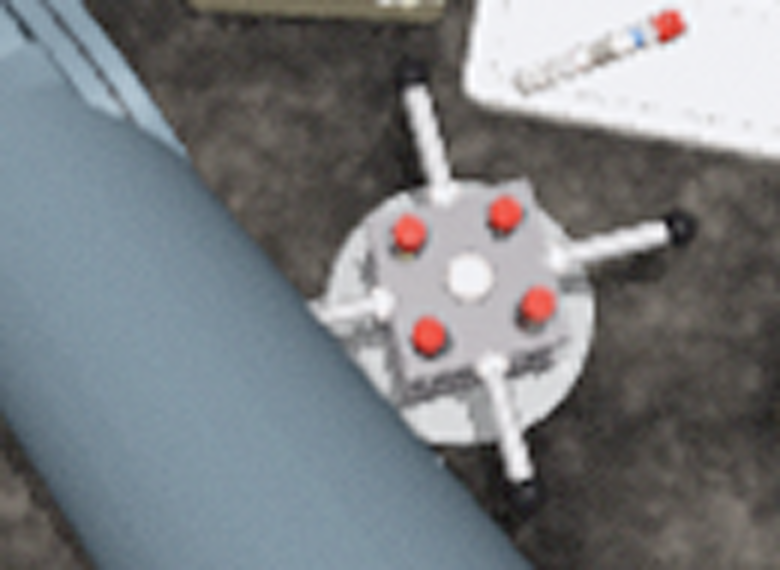

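View pics/s5.png

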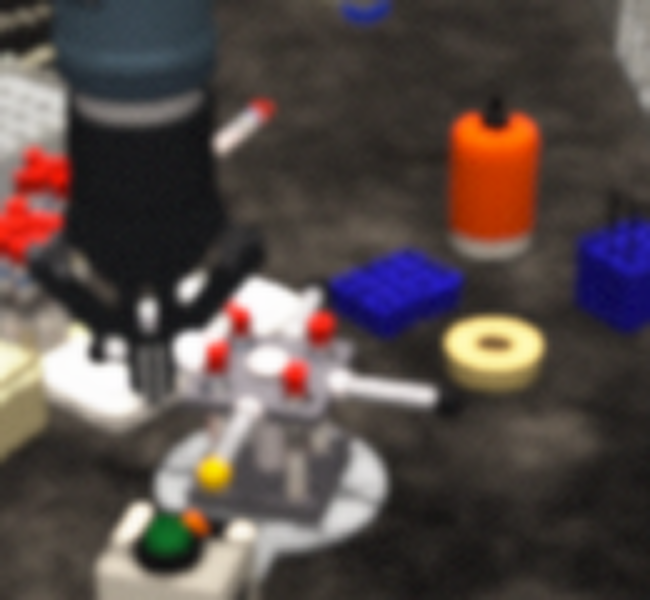

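```bash
python3 - <<'E'
from loc import *
B=[492.9,112]
env.move_l(B+[105],v=80);env.pause(.3);f0=np.array(read_wrist_force());print(read_ee_pos(),f0)
for z in(99,97,95,94,93,92.2,91.5,91,90.5,90):
    env.move_l(B+[z],v=15);env.pause(.25)
    f=np.mean([np.array(read_wrist_force()) for _ in range(3)],0);print(z,read_ee_pos()[2],f-f0)
    if (f-f0)[2]>12:break
s=optics.get_image("scene");crop(s,"s6.png",205,100,130,120,5)
env.pause(.3)
env.move_l(B+[130],v=80);env.pause(.3);print(read_wrist_force(),read_time())
E
```

```text
[493.06 111.97 105.24] [-0.83  0.19 -0.35]
99 99.05491723252011 [ 0.59 -1.04  1.26]
97 97.14078570007587 [ 1.28 -0.9   2.28]
95 95.10489479715234 [ 2.45 -1.06  3.17]
94 94.07318338300344 [3.53 0.07 3.28]
93 93.08269306928915 [ 1.59 -0.1   4.41]
92.2 92.23821509474388 [ 3.99 -0.45  3.94]
91.5 91.99884839885411 [ 2.15 -0.69 10.58]
91 91.88201668554184 [ 0.92 -1.45 15.13]
[-0.34 -0.86  1.01] 28.075
```

```bash
sleep 1
```

```text
(no output)
```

View pics/s6.png

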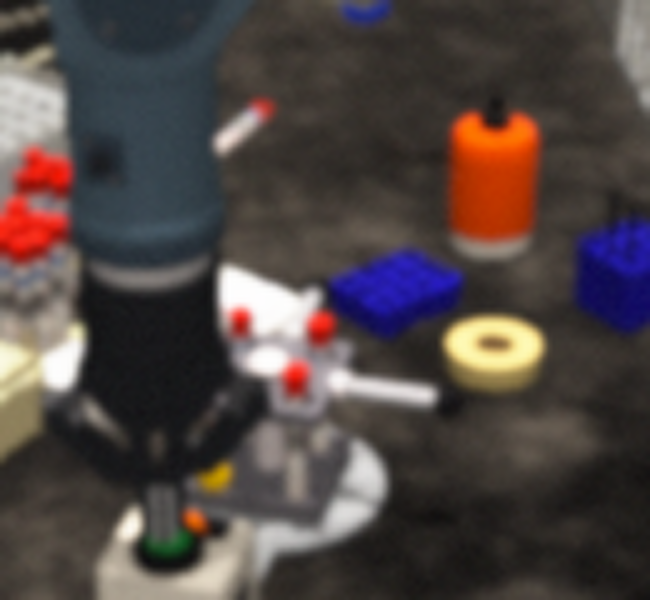

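The button went down to its stop: the tip halted at z ≈ 92, with force rising to 15 N. The picture shows the fingertip on the green button and the yellow ball still in front of the arrow. Next I retreat and check with a clear top view.

```bash
python3 - <<'E'
from loc import *
env.move_l([492.9,112,230],v=150)
q=env.inverse_kinematics([300,-500,260],quat(np.radians(-70)));print(q)
env.move_ptp([300,-500,260],quat(np.radians(-70)));env.pause(.5)
t,o=yang();print(o,read_time(),read_ee_pos(),read_wrist_force())
for a,c in blobs(t,(45,100,40),(85,255,255),(205,140,60,95)):
    v=onz(t,c,98)[:2]-AX;print("btn",np.degrees(np.arctan2(v[1],v[0])),np.hypot(*v))
crop(t,"t7.png",205,140,130,95,6);s=optics.get_image("scene");crop(s,"s7.png",205,100,130,120,5)
E
```

```text
[ 1.39  0.46 -0.59  1.67  0.28  1.1  -0.5 ]
[(19, [247.0, 195.6], [516.2, 44.3, 85.0], 112.09, 114.6), (27, [234.4, 198.1], [503.0, 82.0, 85.0], 111.37, 154.6)] 31.7333 [ 299.99 -500.01  260.  ] [-0.69 -0.18  0.12]
btn 110.92904785340865 186.05324354950227
```

```bash
sleep 1
```

```text
(no output)
```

View pics/t7.png

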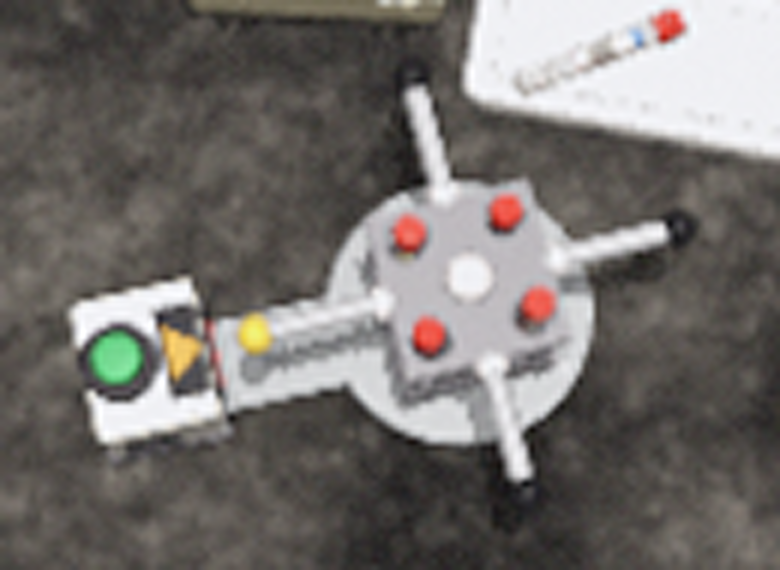

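View pics/s7.png

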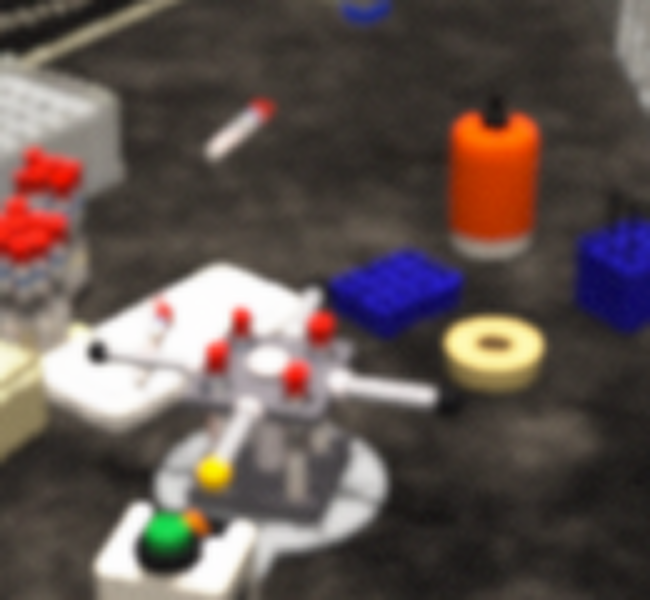

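```bash
python3 - <<'E'
from workcell import *
env.job_done()
E
```

```text
the job is handed in; nothing more can be done
```

The yellow-tipped spoke now points at the reader's arrow, the green button has been pressed fully and is back up, and the job is handed in. It was handed in at about 32 s of the 72 s allowed, and no verdict was reported.

- **Turning:** I pushed the yellow spoke about 170° anticlockwise with the shut fingertips. Wrist-force readings between steps stayed below about 1.5 N.
- **Button:** I pressed only after the spoke was in place. The fingertip stopped at z ≈ 92 mm as the force rose to about 15 N, so it reached the end of its travel. I then let it come up and moved the arm clear.

**Last checks:** In the final top view the yellow ball lies at 112.1° and the line to the reader at 110.9–111.4°. That is about 2 mm off at the ball, against the 10 mm allowed. All four red caps show in their pockets. The bystanders in the cropped views (squeeze bottle, cube holder, tape) look unmoved. The timer and clear bottle were outside those crops, so I did not recheck them, but the arm never came near them.

**Disagreement:** The two cameras differed by 7–10 mm when projected onto the same height. I used the top camera, because it gave the stated 186, 143 and 114 mm distances.

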